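Seat a row of spacer blocks in a drilling jig and shut the turn button

TASK

With the gripper's fingertips, push the row of four wooden spacer blocks along the channel of the drilling jig as one train, touching only the rearmost block, until the front block is fully home against the dark end stop. Then push the knob of the red turn button round until the bar lies right across the channel behind the row. Grip and lift nothing, keep the blocks flat in the channel, leave the jar, tape measure and pot around the jig where they are, and finish clear of everything.

Things in the scene. Friction and masses are not known exactly. Their poses are not given: they have to be found in the camera images.
- jig: fixed jig: plywood board 350 x 150 mm, 12 mm thick. Origin on the bench under the channel's middle line; x along the channel towards the end stop, y towards the turn button's pivot, z up. Channel floor = board top (z 12 mm), between two aluminium rails 12 mm wide, inner faces y = +-20.5 mm, tops z = 22 mm, x = -165 to 165 mm, open at -x
- stop_face (a point): foot of the end stop's face, on the channel's middle line and floor (jig x = 150, y = 0, z = 12 mm). The stop is a dark wood block 24 x 65 x 34 mm. With the row home the block centres lie 18, 54, 90 and 126 mm and its rear face 144 mm before this face
- spacer_1: loose wooden block, 36 mm long (its x, towards the end stop) x 38 wide x 32 tall, 50 to 100 g, round steel bush in its top; origin at the centre of its underside. Front block of the row, nearest to the end stop
- spacer_2: loose wooden block, 36 mm long (its x, towards the end stop) x 38 wide x 32 tall, 50 to 100 g, round steel bush in its top; origin at the centre of its underside. Second block of the row
- spacer_3: loose wooden block, 36 mm long (its x, towards the end stop) x 38 wide x 32 tall, 50 to 100 g, round steel bush in its top; origin at the centre of its underside. Third block of the row
- spacer_4: loose wooden block, 36 mm long (its x, towards the end stop) x 38 wide x 32 tall, 50 to 100 g, round steel bush in its top; origin at the centre of its underside. Rearmost block, the only one to be pushed on; its rear face (its -x side) starts 50 to 110 mm short of its final place. The blocks stand touching (within 0.2 mm)
- latch (a joint): turn button, angle in rad, growing counter-clockwise from above: at 0 the bar lies beside the channel, parallel to it, and points away from the end stop (jig -x); at its stop, 1.57, it lies across the channel (points to jig -y), 4 mm behind the seated row. It starts between -0.3 and 0.1, lower limit -0.4. Stays where it is left: friction 0.06 N m, about 1 N at the knob
- latch_pivot (a point): pivot axis of the turn button, at jig x = -9, y = +55 mm, at half the bar's height (z = 33 mm). Bar: red, 92 x 22 x 14 mm, from 80 mm on the knob side of the pivot to 12 mm on the other, underside z = 26, top z = 40 mm
- latch_knob (a point): middle of the button's upright wooden peg knob, 16 mm diameter, on top of the bar from z = 40 to z = 66 mm (this point at z = 53 mm), 62 mm from the pivot
- jar: glass jar with teal lid, 60 mm diameter x 109 mm tall, stands beyond the jig; origin at its underside; leave alone
- tape: yellow tape measure 61 x 76 x 66 mm, stands beside the jig; origin at its underside; leave alone
- pot: small white plastic pot, 45 mm diameter x 34 mm tall, stands beyond the jig; origin at its underside; leave alone
Things that resemble listed ones, but are neither listed nor needed, are in the scene too. What is shaped like the spacer_1 but orange or pink is not meant.

How it is judged (in metres and radians):
On the way:
1. the row is pushed home against the end stop with the turn button still open (below 0.6 rad) (x of spacer_1 in the frame of jig above 0.128 m and height (world z) of each of spacer_1, spacer_2, spacer_3, spacer_4 below 0.018 m and angle between each of spacer_1, spacer_2, spacer_3, spacer_4's own z axis and vertical below 0.1 rad and y of spacer_1 in the frame of jig between -0.006 and 0.006 m and x of spacer_2 in the frame of jig above 0.092 m and y of spacer_2 in the frame of jig between -0.006 and 0.006 m and x of spacer_3 in the frame of jig above 0.056 m and y of spacer_3 in the frame of jig between -0.006 and 0.006 m and x of spacer_4 in the frame of jig above 0.02 m and y of spacer_4 in the frame of jig between -0.006 and 0.006 m and value of joint latch below 0.6 rad), for 0.2 s.
At the end, for the whole second after the job is handed in: every spacer block lies flat in the channel, within 4 mm of its home place along it (front block against the end stop, the others touching behind), at rest, and the turn button is shut across the channel (above 1.45 rad) (x of spacer_1 in the frame of jig above 0.128 m and height (world z) of each of spacer_1, spacer_2, spacer_3, spacer_4 below 0.018 m and angle between each of spacer_1, spacer_2, spacer_3, spacer_4's own z axis and vertical below 0.1 rad and y of spacer_1 in the frame of jig between -0.006 and 0.006 m and x of spacer_2 in the frame of jig above 0.092 m and y of spacer_2 in the frame of jig between -0.006 and 0.006 m and x of spacer_3 in the frame of jig above 0.056 m and y of spacer_3 in the frame of jig between -0.006 and 0.006 m and x of spacer_4 in the frame of jig above 0.02 m and y of spacer_4 in the frame of jig between -0.006 and 0.006 m and value of joint latch above 1.45 rad and linear speed of each of spacer_1, spacer_2, spacer_3, spacer_4 below 0.01 m/s).
It fails at once if a spacer block is lifted more than 8 mm or tipped more than 0.35 rad (height (world z) of any of spacer_1, spacer_2, spacer_3, spacer_4 above 0.02 m or angle between any of spacer_1, spacer_2, spacer_3, spacer_4's own z axis and vertical above 0.35 rad).
It fails at once if the fingers touch a block other than the rearmost (contact force between the fingers and spacer_1 above 1 N or contact force between the fingers and spacer_2 above 1 N or contact force between the fingers and spacer_3 above 1 N).
It fails at once if the rearmost block is taken between the fingers (x of the grasp point in the frame of spacer_4 between -0.018 and 0.018 m and y of the grasp point in the frame of spacer_4 between -0.014 and 0.014 m and z of the grasp point in the frame of spacer_4 below 0.046 m).
It fails at once if the knob is taken between the fingers (horizontal distance between the grasp point and latch_knob below 0.01 m and height (world z) of the grasp point below 0.08 m).
It fails at once if the jar, the tape measure or the pot is moved more than 20 mm (distance of any of jar, tape, pot from where it was at the start of the episode above 0.02 m).
It also fails if it takes over 45 s, if anything falls off the work surface, if the arm or the gripper's body presses on something with over 40 N, if the wrist force passes 120 N, or if a joint passes its speed limit or range.

ROBOT

A 6-joint arm with a two-finger parallel gripper is mounted at the origin on a cart in front of the work surface, level with it; the furniture and walls round the work are solid. World frame = base frame: x ahead of the robot, y to its left, z up, the work surface at z = 0. Lengths are in mm, angles in rad, forces in N, time in s.
With the tool pointing down it reaches from about 300 to 850 mm from the base axis. Payload 5.4 kg.
Tool frame: the origin (TCP) lies between the finger pads; the fingertips stand 25 mm ahead of it and the grasp point (between the pads) lies 6 mm ahead of it; y points along the fingers, z is the direction in which the jaws open and shut, and the axes are right-handed (so a half turn about y gives the same grasp; the last joint's range is limited). The gripper opens to 85 mm and grips with 20 to 120 N. Pads are 22 mm wide; open, the fingers measure 114 mm over their backs; the gripper's body (76 mm by 85 mm) begins 54 mm behind the grasp point. The pads swing forward as they close: fully open they stand 13 mm farther back than shut.
Start: joints at [1.054, 0.158, 1.597, -0, 1.386, -0.21], TCP at [173.665, 548.13, 256.299] pointing down, gripper open.
Joint ranges: [-2.91, 2.91], [-0.94, 2.29], [0.18, 2.7], [-1.29, 4.43], [0.17, 2.64], [-3, 3]. Speed limits (rad/s): [2.57, 2.57, 3.14, 3.14, 3.14, 3.14].

INTERFACE

Orientations are given as a rotation vector (axis times angle).
In Python, from cell import manip gives the robot as it stands. Calls block until the motion is done:
- manip.move_pose(position, orientation): joint-space move of the TCP to a pose.
- manip.move_linear(position, rotation=None, vel=150): straight line of the TCP; rotation=None keeps the orientation; vel is the mean speed in mm/s.
- manip.move_j(angles): joint-space move.
- manip.open() and manip.clamp(squeeze=None): open the fingers fully, or close them until they stop; squeeze is the grip in N (None keeps the last).
- manip.dwell(seconds).
- manip.inverse_kinematics(position, orientation): joint angles nearest the present ones, or None.
- manip.capture(name): name is "scene" or "top" or "wrist"; returns a dict with "frame" (420x560x3 uint8, red, green, blue), "mtx" (3x3 intrinsics, pixels), "rvec" (rotation vector, rad) and "tvec" (3), from world to camera coordinates, as OpenCV has them; the wrist camera has in their place "mount" (4x4, takes a point from camera to tool coordinates, whose origin is the TCP and whose axes are the tool frame's). Camera axes: x right, y down, z forward; pixel columns grow to the right and rows downward; lengths in mm; the calibration is good to about 2 mm. The wrist camera is an equidistant fisheye: a pixel r from the principal point sees the ray r / f radians off the axis. A picture is of the moment at which its call begins: read the wrist's pose just before it. There is no depth.
A pose or a line that the arm cannot do raises manip.IKError and nothing moves.
- manip.close_job(): hands the job in, once; it reports no verdict.
Readings, each from a call of its own:
- manip.current_clock(): time.
- manip.current_joint_positions(): joint angles.
- manip.current_dq(): joint speeds.
- manip.current_joint_torque(): joint torques, N m.
- manip.current_position(): TCP position.
- manip.current_orientation(): TCP orientation.
- manip.current_force(): force on the tool from outside, world axes, zero at the start.
- manip.current_wrist_torque(): the same for the moment, N m.
- manip.current_grip_width(): opening from 0.0 (shut) to 1.0 (fully open).
Only numpy, scipy, OpenCV 4.12 (cv2) and the standard library are available. Lean on these libraries where they do the work, as an engineer would, in place of code of your own. Each camera call takes 0.05 s, during which the arm holds its last target.

## Working session

There is one attempt and no reset: what is moved stays moved. The work goes in short steps, each a Python script; the robot and the scene stay as the last script left them, time stands still between calls to the robot, and variables do not carry over. Pictures are saved under pics/ and viewed, and the job is handed in when it is done.

```bash
ls; mkdir -p pics; python3 - <<'E'
from cell import manip
import cv2,pickle
d={}
for n in ("scene","top","wrist"):
    p=manip.current_position();o=manip.current_orientation()
    c=manip.capture(n);c['p']=p;c['o']=o;d[n]=c
    cv2.imwrite(f'pics/{n}0.png',c['frame'][:,:,::-1])
    print(n,{k:v for k,v in c.items() if k!='frame'})
pickle.dump(d,open('c0.pkl','wb'))
print(manip.current_clock(),manip.current_grip_width())
E
```

```text
pics
scene {'mtx': array([[449.47743492,   0.        , 280.99084603],
       [  0.        , 449.47743492, 217.02858207],
       [  0.        ,   0.        ,   1.        ]]), 'rvec': array([ 1.1057246 , -1.99302014,  1.26206857]), 'tvec': array([331.91357532, 243.98892069, 446.51746334]), 'p': array([173.37564642, 547.65642735, 255.29021018]), 'o': array([-1.55915607,  0.24132681, -0.24026411])}
top {'mtx': array([[441.89570267,   0.        , 279.61062128],
       [  0.        , 441.89570267, 215.7464314 ],
       [  0.        ,   0.        ,   1.        ]]), 'rvec': array([ 1.93005795, -2.30350896,  0.23534114]), 'tvec': array([122.50125737, 535.81639107, 858.99737963]), 'p': array([173.40798257, 547.65398522, 255.33434512]), 'o': array([-1.55907426,  0.24136881, -0.24034927])}
wrist {'mtx': array([[325.1922621 ,   0.        , 278.47560121],
       [  0.        , 325.1922621 , 209.65901414],
       [  0.        ,   0.        ,   1.        ]]), 'mount': array([[-9.85946252e-04,  9.64768358e-01,  2.63098921e-01,
        -6.64862344e+01],
       [ 5.53456181e-04, -2.63098483e-01,  9.64768823e-01,
        -1.16932002e+02],
       [ 9.99999361e-01,  1.09682393e-03, -2.74556048e-04,
        -1.46296797e-01],
       [ 0.00000000e+00,  0.00000000e+00,  0.00000000e+00,
         1.00000000e+00]]), 'p': array([173.40447922, 547.6899799 , 255.40296598]), 'o': array([-1.55900974,  0.24129129, -0.24031106])}
0.15 1.000459303233978
```

View pics/scene0.png

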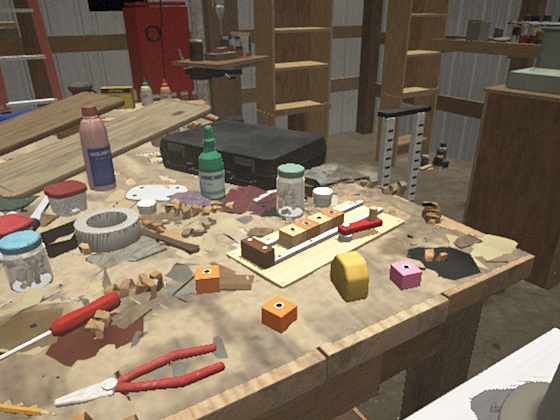

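View pics/top0.png

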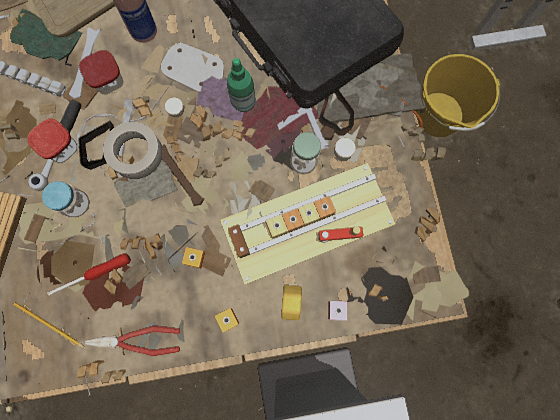

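View pics/wrist0.png

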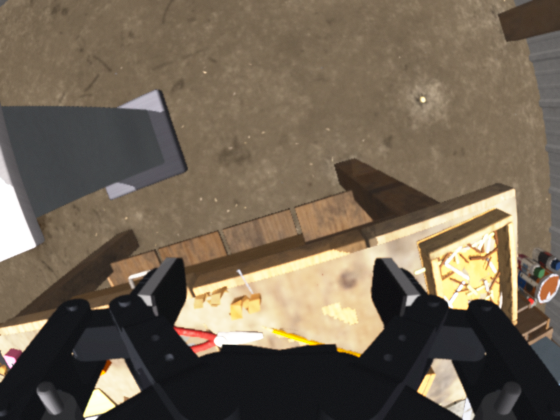

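The top view shows the jig: dark stop at about (237,240), a row of four blocks from (277,225) to (325,207), red bar from (320,236) to (362,234), jar (306,148), pot (345,148) and tape (291,302). The orange look-alikes at (193,257) and (227,320) and the pink one at (338,310) lie outside the jig, so they aren't meant. Next I'll enlarge both views.

```bash
cat > h.py <<'E'
import numpy as np,cv2,pickle
def ray(c,uv,wrist=False):
    K=c['mtx']; 
    if 'rvec' in c:
        R=cv2.Rodrigues(c['rvec'])[0]; o=-R.T@c['tvec']
        d=R.T@np.linalg.inv(K)@np.array([uv[0],uv[1],1.])
    else:
        v=np.array([(uv[0]-K[0,2])/K[0,0],(uv[1]-K[1,2])/K[1,1]]); r=np.linalg.norm(v)
        dc=np.array([*(v/r*np.sin(r)),np.cos(r)])
        Rt=cv2.Rodrigues(np.array(c['o']))[0]; M=c['mount']
        d=Rt@M[:3,:3]@dc; o=Rt@M[:3,3]+np.array(c['p'])
    return o,d/np.linalg.norm(d)
def onplane(c,uv,z):
    o,d=ray(c,uv); return o+d*(z-o[2])/d[2]
def tri(rs):
    A=np.zeros((3,3));b=np.zeros(3)
    for o,d in rs:
        P=np.eye(3)-np.outer(d,d);A+=P;b+=P@o
    p=np.linalg.solve(A,b)
    return p,[np.linalg.norm((np.eye(3)-np.outer(d,d))@(p-o)) for o,d in rs]
def proj(c,p):
    if 'rvec' in c:
        return cv2.projectPoints(np.array(p,float).reshape(-1,1,3),c['rvec'],c['tvec'],c['mtx'],None)[0].reshape(-1,2)
    out=[]
    for q in np.array(p,float).reshape(-1,3):
        Rt=cv2.Rodrigues(np.array(c['o']))[0]; M=c['mount']
        x=M[:3,:3].T@(Rt.T@(q-c['p'])-M[:3,3]); r=np.hypot(x[0],x[1]); t=np.arctan2(r,x[2])
        out.append([c['mtx'][0,2]+c['mtx'][0,0]*t*x[0]/r,c['mtx'][1,2]+c['mtx'][1,1]*t*x[1]/r])
    return np.array(out)
E
python3 - <<'E'
from h import *
d=pickle.load(open('c0.pkl','rb'))
t=d['top']['frame'][155:295,210:410,::-1];cv2.imwrite('pics/topz.png',cv2.resize(t,None,fx=4,fy=4,interpolation=cv2.INTER_CUBIC))
t=d['scene']['frame'][155:305,220:420,::-1];cv2.imwrite('pics/scz.png',cv2.resize(t,None,fx=4,fy=4,interpolation=cv2.INTER_CUBIC))
for uv in [(237,240),(325,207),(375,177),(325,236),(358,230)]: print(uv,onplane(d['top'],uv,40))
E
```

```text
(237, 240) [516.68445903 122.31239959  40.        ]
(325, 207) [553.59239003 -71.20936449  40.        ]
(375, 177) [ 599.3791159 -189.3403175   40.       ]
(325, 236) [492.97360371 -59.12399537  40.        ]
(358, 230) [ 493.34355825 -129.38096951   40.        ]
```

View pics/topz.png

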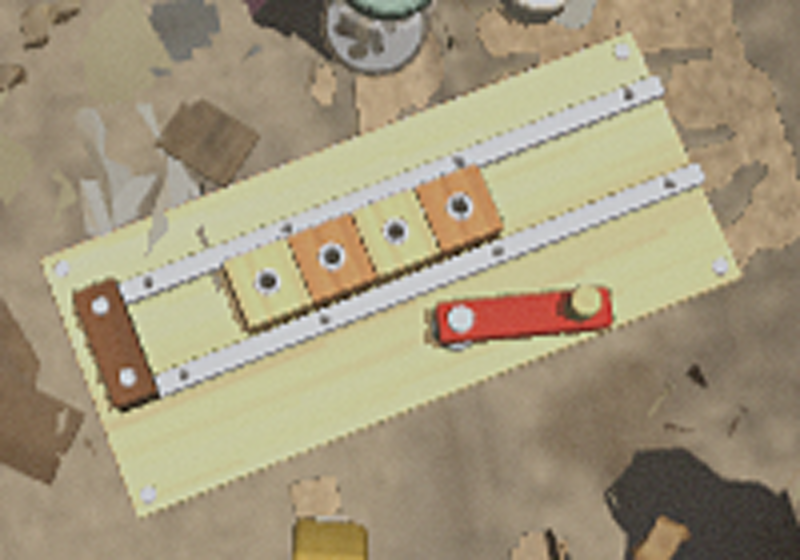

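View pics/scz.png

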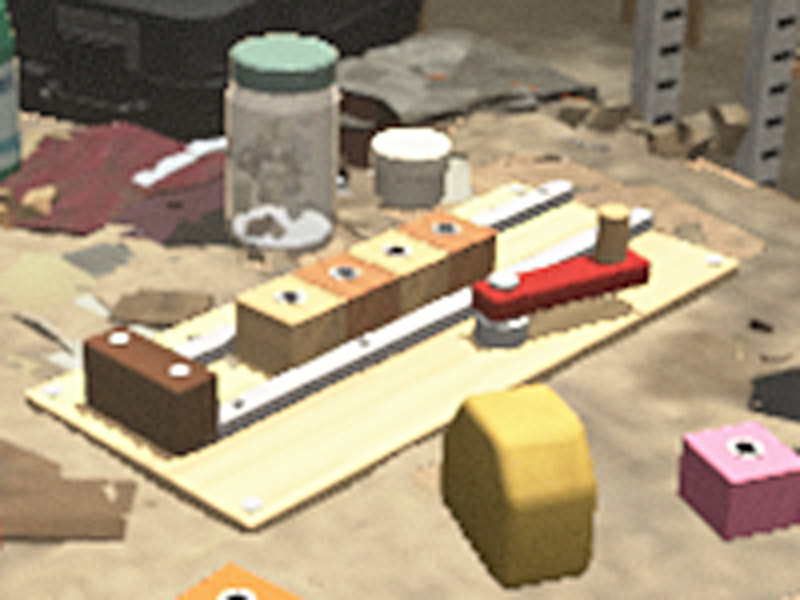

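```bash
cat > meas.py <<'E'
from h import *
d=pickle.load(open('c0.pkl','rb'))
T=d['top'];S=d['scene']
tz=lambda u,v:((u+.5)/4-.5+210,(v+.5)/4-.5+155)
sz=lambda u,v:((u+.5)/4-.5+220,(v+.5)/4-.5+155)
ct=[tz(42,262),tz(630,33),tz(740,268),tz(140,517)]
cs=[sz(27,400),None,sz(740,262),sz(252,528)]
P=np.array([onplane(T,u,12) for u in ct]);print('top corners',P.round(1))
print('sides',[np.linalg.norm(P[i]-P[(i+1)%4]).round(1) for i in range(4)])
for i in (0,2,3):
    if cs[i]: print('tri corner',i,*[np.round(x,1) for x in tri([ray(T,ct[i]),ray(S,cs[i])])])
# frame : best fit of rect
L=np.array([[175,-75],[-175,-75],[-175,75],[175,75]],float)
def fit(A,B):
    a=A.mean(0);b=B.mean(0);H=(A-a).T@(B-b)
    th=np.arctan2(H[0,1]-H[1,0],H[0,0]+H[1,1]);R=np.array([[np.cos(th),-np.sin(th)],[np.sin(th),np.cos(th)]])
    return th,b-R@a,R
th,o,R=fit(L,P[:,:2]);print('jig',th,o)
print('res',(P[:,:2]-(L@R.T+o)).round(1))
def J(p):return R.T@(np.array(p)[:2]-o)
pts={'bush1':((267,281),(290,297)),'bush2':((332,257),(345,273)),'bush3':((396,231),(396,250)),'bush4':((459,206),(446,228)),
'pivotscrew':((461,318),(503,278)),'knobtop':((587,298),(613,209)),'stopscrewA':((100,305),(118,340)),'stopscrewB':((127,377),(179,371)),
'jarlid':((388,-28),(283,62))}
for n,(a,b) in pts.items():
    p,r=tri([ray(T,tz(*a)),ray(S,sz(*b))]);print(n,p.round(1),'res',np.round(r,1),'jig',J(p).round(1))
for n,a,z in [('bush1',(267,281),44),('bush4',(459,206),44),('rearTopA',(478,167),44),('rearTopB',(501,229),44),('frontA',(222,263),44),('frontB',(247,329),44),('stopface',(118,280),46),('stopfaceB',(155,400),46),('knob',(587,298),66),('piv',(461,318),42)]:
    print(n,J(onplane(T,tz(*a),z)).round(1))
E
python3 meas.py
```

```text
top corners [[ 570.3  153.3   12. ]
 [ 641.3 -186.9   12. ]
 [ 501.3 -217.    12. ]
 [ 426.7  123.    12. ]]
sides [np.float64(347.5), np.float64(143.3), np.float64(348.0), np.float64(146.8)]
tri corner 0 [571.1 153.7   8.5] [0.1 0.1]
tri corner 2 [ 500.6 -218.4   10.2] [1.3 1.3]
tri corner 3 [427.  123.3  10.5] [0.3 0.3]
jig 1.781394060167378 [534.9092844  -31.92058601]
res [[-1.3 -1.6]
 [-3.5  0.4]
 [ 3.1  1.7]
 [ 1.7 -0.6]]
bush1 [533.1  36.7  45. ] res [0.3 0.3] jig [ 67.5 -12.5]
bush2 [539.7   1.3  45.2] res [0.5 0.5] jig [ 31.5 -11.7]
bush3 [547.6 -34.   45.1] res [0.6 0.6] jig [ -4.7 -12. ]
bush4 [554.7 -69.3  45.5] res [0.3 0.3] jig [-40.7 -11.6]
pivotscrew [496.6 -58.6  44.6] res [0.6 0.6] jig [-18.1  43. ]
knobtop [ 492.4 -120.5   66.6] res [0.6 0.6] jig [-77.8  60.1]
stopscrewA [535.5 124.1  46.6] res [0.4 0.4] jig [152.4 -33.2]
stopscrewB [496.  116.1  47.3] res [0.3 0.3] jig [152.9   7.1]
jarlid [668.8 -48.3 102.6] res [1.6 1.6] jig [ -44.  -127.5]
bush1 [ 67.2 -12.5]
bush4 [-41.1 -11.6]
rearTopA [-58.7 -27.2]
rearTopB [-56.6   8. ]
frontA [ 85.4 -30.2]
frontB [86.3  7. ]
stopface [138.8 -41.8]
stopfaceB [143.7  23.6]
knob [-78.2  60.5]
piv [-18.8  43.2]
```

```bash
cat >> h.py <<'E'
def down(a):
    "tool y down, tool x along world yaw a"
    x=np.array([np.cos(a),np.sin(a),0]);y=np.array([0,0,-1.]);z=np.cross(x,y)
    return cv2.Rodrigues(np.column_stack([x,y,z]))[0].ravel()
E
python3 - <<'E'
from cell import manip
from h import *
th=1.774;R=np.array([[np.cos(th),-np.sin(th)],[np.sin(th),np.cos(th)]])
# origin from bushes mean & pivot
o1=np.array([496.6,-58.6])-R@[-9,55]
print('origin from pivot',o1)
for p in ([533.1,36.7],[554.7,-69.3]): print(R.T@(np.array(p)-o1))
print('start yaw x', cv2.Rodrigues(manip.current_orientation())[0][:,0])
tgt=[*(R@[-90,0]+o1),250]
for a in (th,th+np.pi,th-1.85,th-1.85+np.pi,th+np.pi/2,th-np.pi/2):
    print(a,manip.inverse_kinematics(tgt,down(a)))
E
```

```text
origin from pivot [548.65210621 -38.68572776]
[7.69732136e+01 1.86709237e-02]
[-31.20490004   0.25474985]
start yaw x [ 9.53303933e-01 -3.02012429e-01 -3.22246991e-04]
1.774 [-0.42806266  0.17794683  1.58751191  0.          1.37613391  2.51032632]
4.915592653589793 [-4.28062659e-01  1.77946833e-01  1.58751191e+00 -4.44089210e-16
  1.37613391e+00 -6.31266332e-01]
-0.07600000000000007 [-4.28062659e-01  1.77946833e-01  1.58751191e+00 -4.44089210e-16
  1.37613391e+00 -1.92285899e+00]
3.065592653589793 [-4.28062659e-01  1.77946833e-01  1.58751191e+00 -4.44089210e-16
  1.37613391e+00  1.21873367e+00]
3.3447963267948966 [-0.42806266  0.17794683  1.58751191  0.          1.37613391  0.93952999]
0.20320367320510346 [-4.28062659e-01  1.77946833e-01  1.58751191e+00 -4.44089210e-16
  1.37613391e+00 -2.20206266e+00]
```

```bash
python3 - <<'E'
from cell import manip
from h import *
th=1.774;R=np.array([[np.cos(th),-np.sin(th)],[np.sin(th),np.cos(th)]]);o=np.array([548.6,-38.7])
d={}
manip.move_pose([*(R@[-10,30]+o),250],down(th+np.pi))
print(manip.current_clock(),manip.current_joint_positions())
manip.clamp(20)
print(manip.current_clock(),manip.current_grip_width())
p=manip.current_position();q=manip.current_orientation();c=manip.capture('wrist');c['p']=p;c['o']=q;d['w1']=c
manip.move_linear([*(R@[-110,0]+o),190],vel=300)
p=manip.current_position();q=manip.current_orientation();c=manip.capture('wrist');c['p']=p;c['o']=q;d['w2']=c
print(p,q,manip.current_clock(),manip.current_force())
pickle.dump(d,open('c1.pkl','wb'))
for k in d: cv2.imwrite(f'pics/{k}.png',d[k]['frame'][:,:,::-1])
E
```

```text
2.6167 [-3.33834759e-01  3.08499641e-02  1.74642259e+00  2.43498502e-04
  1.36436277e+00 -5.38310732e-01]
3.3833 0.00010866633994298292
[ 570.58399147 -146.60723053  189.4631434 ] [-1.29813406  1.0600647  -1.057668  ] 4.0333 [-0.27401229  0.71865589  0.0215225 ]
```

View pics/w1.png

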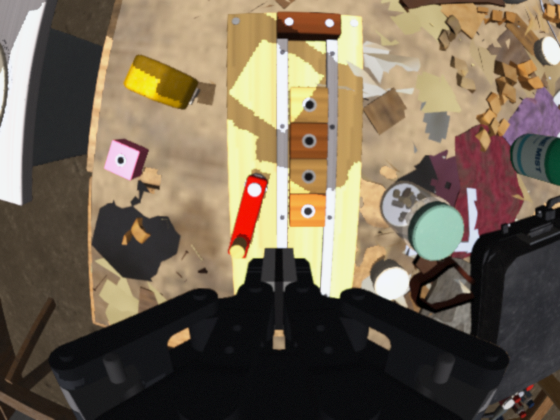

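View pics/w2.png

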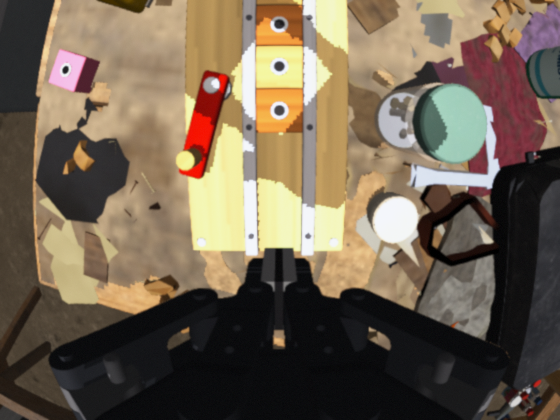

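```bash
python3 - <<'E'
from h import *
d=pickle.load(open('c1.pkl','rb'))
f=d['w2']['frame'][...,::-1]
cv2.imwrite('pics/tip.png',cv2.resize(f[230:350,200:360],None,fx=5,fy=5,interpolation=cv2.INTER_CUBIC))
f=d['w1']['frame'][...,::-1]
cv2.imwrite('pics/w1z.png',cv2.resize(f[5:275,215:375],None,fx=2.2,fy=2.2,interpolation=cv2.INTER_CUBIC))
c=d['w2']
Rt=cv2.Rodrigues(c['o'])[0]
for z in (-14.5,14.5):
  for x in (-11,11): print(x,z,proj(c,Rt@np.array([x,25,z])+c['p']))
E
```

```text
-11 -14.5 [[247.45918088 243.82131119]]
11 -14.5 [[248.98160872 285.03831504]]
-11 14.5 [[309.27199408 243.90126864]]
11 14.5 [[307.67269824 285.1199058 ]]
```

View pics/tip.png

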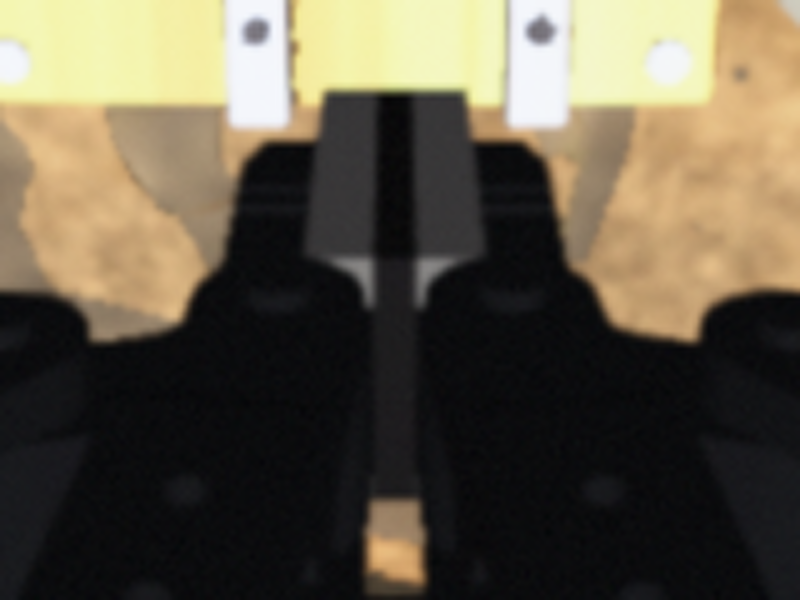

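View pics/w1z.png

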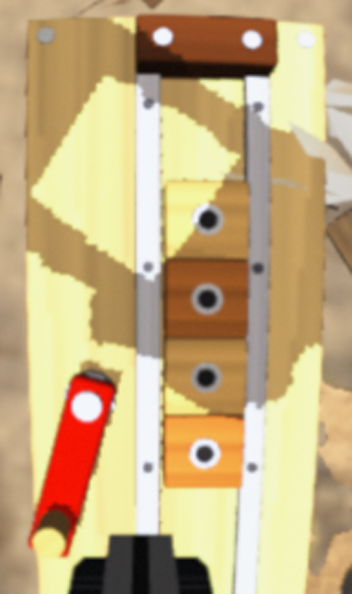

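```bash
cat > m2.py <<'E'
from h import *
d=pickle.load(open('c0.pkl','rb'));d.update(pickle.load(open('c1.pkl','rb')))
tz=lambda u,v:((u+.5)/4-.5+210,(v+.5)/4-.5+155)
sz=lambda u,v:((u+.5)/4-.5+220,(v+.5)/4-.5+155)
wz=lambda u,v:((u+.5)/2.2-.5+215,(v+.5)/2.2-.5+5)
pts={'bush1':dict(top=tz(267,281),scene=sz(290,297),w1=wz(207,218)),
'bush2':dict(top=tz(332,257),scene=sz(345,273),w1=wz(207,299),w2=(279,23.5)),
'bush3':dict(top=tz(396,231),scene=sz(396,250),w1=wz(206,378),w2=(279,66)),
'bush4':dict(top=tz(459,206),scene=sz(446,228),w1=wz(204.5,454),w2=(279,110)),
'pivot':dict(top=tz(461,318),scene=sz(503,278),w1=wz(87,407),w2=(212.5,86)),
'knobtop':dict(top=tz(587,298),scene=sz(613,209),w1=wz(49,542),w2=(186,160)),
'stopA':dict(top=tz(100,305),scene=sz(118,340),w1=wz(252,40)),
'stopB':dict(top=tz(127,377),scene=sz(179,371),w1=wz(163,37)),
'pot':dict(top=(345,148),scene=sz(412,144),w1=(391,282),w2=(395,219)),
}
W={}
for n,q in pts.items():
    p,r=tri([ray(d[k],uv) for k,uv in q.items()]);W[n]=p
    pw,rw=tri([ray(d[k],uv) for k,uv in q.items() if k[0]=='w']) if 'w2' in q else (p*0,[0])
    pf,rf=tri([ray(d[k],uv) for k,uv in q.items() if k[0]!='w'])
    print(n,'all',p.round(1),np.round(r,1),'wrist',pw.round(1),'fixed',pf.round(1))
v=W['bush1']-W['bush4'];print('bush th',np.arctan2(v[1],v[0]),np.linalg.norm(v))
v=W['stopA']-W['stopB'];print('stop th',np.arctan2(v[1],v[0])+np.pi/2)
# board edge / rail directions in w2, plane
for n,a,b,z in [('railL w1z',(136,560-30),(137,76),22),('railL inner w1z',(159,520),(160,76),22),('railR inner',(236,590),(246,80),22),]:
    A=onplane(d['w1'],wz(*a),z);B=onplane(d['w1'],wz(*b),z);v=B-A;print(n,A.round(1),B.round(1),np.arctan2(v[1],v[0]))
E
python3 m2.py
```

```text
bush1 all [533.1  36.1  44.7] [0.4 0.7 0.9] wrist [0. 0. 0.] fixed [533.1  36.7  45. ]
bush2 all [5.405e+02 2.000e-01 4.430e+01] [1.1 1.  0.8 0.5] wrist [ 5.406e+02 -5.000e-01  4.480e+01] fixed [539.7   1.3  45.2]
bush3 all [548.1 -35.2  44.4] [0.9 1.3 0.8 0.8] wrist [548.  -36.   44.4] fixed [547.6 -34.   45.1]
bush4 all [555.3 -70.4  44.9] [1.  0.9 0.7 0.8] wrist [555.3 -71.2  44.9] fixed [554.7 -69.3  45.5]
pivot all [497.7 -60.2  43.1] [1.5 1.3 0.7 1.5] wrist [497.4 -61.3  39.3] fixed [496.6 -58.6  44.6]
knobtop all [ 492.8 -121.1   66.1] [0.7 0.8 0.5 0.9] wrist [ 492.2 -122.4   62.2] fixed [ 492.4 -120.5   66.6]
stopA all [536.  123.3  45.7] [0.7 1.  1.2] wrist [0. 0. 0.] fixed [535.5 124.1  46.6]
stopB all [496.6 115.2  46.1] [1.  1.  1.4] wrist [0. 0. 0.] fixed [496.  116.1  47.3]
pot all [ 677.7 -140.6   33.4] [1.  1.  0.7 1.1] wrist [ 681.6 -143.4   25.5] fixed [ 677.2 -140.1   33.9]
bush th 1.7759305059942285 108.85099280446629
stop th 1.7735711734943527
railL w1z [ 533.2 -124.    22. ] [487.8  98.9  22. ] 1.7720892252703382
railL inner w1z [ 543.7 -116.1   22. ] [498.5 101.2  22. ] 1.7761192454141592
railR inner [ 593.  -147.5   22. ] [539.  108.7  22. ] 1.7783642440582368
```

```bash
cat >> h.py <<'E'
TH=1.7755;RJ=np.array([[np.cos(TH),-np.sin(TH)],[np.sin(TH),np.cos(TH)]])
E
python3 - <<'E'
from h import *
a=RJ.T@[497.7,-60.2]-[-9,55]; print('pivot',a)
for n,p,x in [('b1',[533.1,36.1],0),('b4',[555.3,-70.4],0),('stop',[516.3,119.2],162)]: print(n,RJ.T@p-[x,0])
k=RJ.T@[492.8,-121.1]-RJ.T@[497.7,-60.2]; print('knob rel',k,np.hypot(*k),np.arctan2(-k[1],-k[0]))
print('railmid y',(RJ.T@[543.7,-116.1])[1],(RJ.T@[593,-147.5])[1],(RJ.T@[498.5,101.2])[1],(RJ.T@[539,108.7])[1])
E
```

```text
pivot [-151.11407741 -530.07137592]
b1 [ -73.02070651 -529.30784655]
b4 [-181.80987117 -529.39533502]
stop [-150.24067539 -529.75093042]
knob rel [-58.63242753  17.17726526] 61.09680842728201 -0.28499048848811925
railmid y -508.74776813948336 -550.6355477419953 -508.6635854042466 -549.8425743109625
```

```bash
cat >> h.py <<'E'
O=RJ@np.array([-150.7,-529.5])
def W(x,y,z): return [*(RJ@[x,y]+O),z]
def Jg(p): p=np.asarray(p); return np.round([*(RJ.T@(p[:2]-O)),p[2]],1)
E
python3 - <<'E'
from cell import manip
from h import *
q=down(TH+np.pi)
manip.move_linear(W(-85,0,90),q,vel=250)
manip.move_linear(W(-85,0,46),vel=120)
p=manip.current_position();o=manip.current_orientation();c=manip.capture('wrist');c['p']=p;c['o']=o
cv2.imwrite('pics/low.png',c['frame'][...,::-1])
c2=manip.capture('scene');cv2.imwrite('pics/lows.png',cv2.resize(c2['frame'][155:305,220:420,::-1],None,fx=4,fy=4))
print(Jg(p),manip.current_force(),manip.current_clock())
pickle.dump(c,open('low.pkl','wb'))
E
```

```text
[-85.6  -0.7  47. ] [ 0.28315522 -0.23790203  0.4615946 ] 5.2083
```

View pics/low.png

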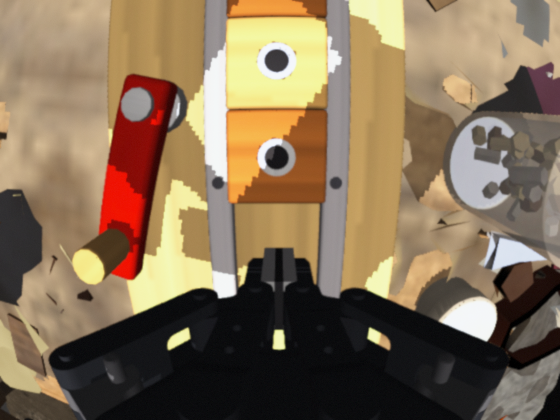

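View pics/lows.png

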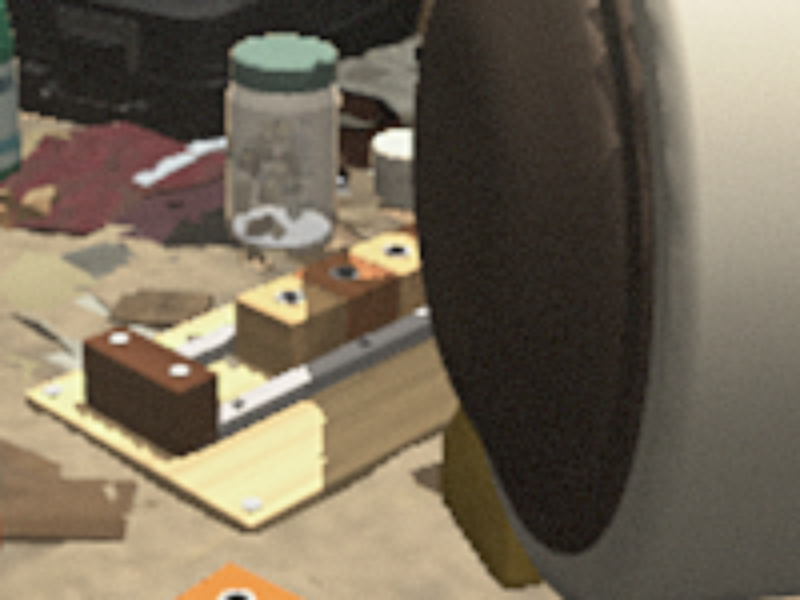

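The fingertips at (280,250) sit centred between the rails (inner edges about 235 and 325), with the rear face of block 4 ahead of them at row 203. I'll push now.

```bash
python3 - <<'E'
from cell import manip
from h import *
def rep(s):
    f=manip.current_force(); print(s,Jg(manip.current_position()),'Fjig',np.round([*(RJ.T@f[:2]),f[2]],1),round(manip.current_clock(),2))
manip.move_linear(W(-66,0.4,45),vel=80);rep('pre')
manip.move_linear(W(-57,0.4,45),vel=40);rep('contact?')
manip.move_linear(W(-12,0.4,45),vel=40);rep('near')
p=manip.current_position();o=manip.current_orientation();c=manip.capture('wrist');c['p']=p;c['o']=o
cv2.imwrite('pics/near.png',c['frame'][...,::-1]);pickle.dump(c,open('near.pkl','wb'))
for x in np.arange(-11,0.1,1.0):
    manip.move_linear(W(x,0.4,45),vel=20);rep(x)
    f=manip.current_force()
    if (RJ.T@f[:2])[0]<-10: break
E
```

```text
pre [-65.2   0.4  45. ] Fjig [-0.  -0.1  1. ] 5.6
contact? [-56.7   0.5  45. ] Fjig [-0.4  0.8  1. ] 5.97
near [-12.1   0.3  45.1] Fjig [ 0.2  0.4 -0.3] 7.25
-11.0 [-11.2   0.3  45.1] Fjig [-0.6  0.3  0.2] 7.55
-10.0 [-10.2   0.3  45.1] Fjig [-1.1 -0.1  0.4] 7.8
-9.0 [-9.   0.3 45.1] Fjig [-2.6 -0.4  0.1] 8.05
-8.0 [-7.9  0.3 45.1] Fjig [-1.2 -0.3  0.1] 8.3
-7.0 [-6.9  0.3 45.1] Fjig [-1.8  0.5  0.6] 8.55
-6.0 [-6.   0.3 45.1] Fjig [-1.7 -0.1  0.7] 8.8
-5.0 [-5.2  0.3 45.1] Fjig [-3.  -0.3  0.9] 9.05
-4.0 [-5.1  0.3 45.1] Fjig [-7.5  0.5 -0.3] 9.3
-3.0 [-5.1  0.2 45.3] Fjig [-10.5   0.7  -0.3] 9.55
```

View pics/near.png

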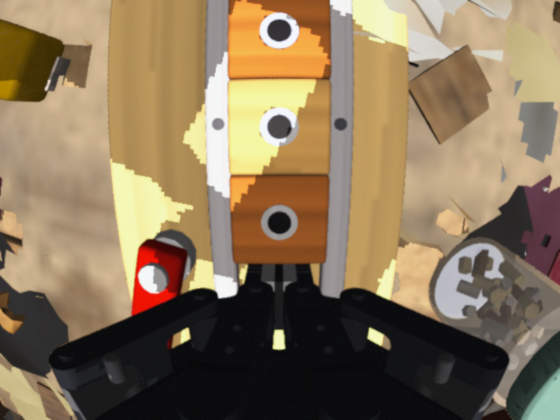

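```bash
python3 - <<'E'
from cell import manip
from h import *
d=pickle.load(open('c0.pkl','rb'))
print('tape jig',Jg(onplane(d['top'],(291,302),66)),'pink',Jg(onplane(d['top'],(338,310),32)))
manip.move_linear(W(-30,0.3,45),vel=120)
manip.move_linear(W(-60,0.3,130),vel=250)
c=manip.capture('top');cv2.imwrite('pics/top2.png',cv2.resize(c['frame'][155:295,210:410,::-1],None,fx=4,fy=4,interpolation=cv2.INTER_CUBIC))
p=manip.current_position();o=manip.current_orientation();w=manip.capture('wrist');w['p']=p;w['o']=o
cv2.imwrite('pics/w3.png',w['frame'][...,::-1]);pickle.dump((c,w),open('c3.pkl','wb'))
print(manip.current_clock())
for ph in (-.285,0.5,1.57):
    k=np.array([-9-62*np.cos(ph),55-62*np.sin(ph)]);t=np.array([np.sin(ph),-np.cos(ph)])
    print(ph,k-35*t,manip.inverse_kinematics(W(*(k-35*t),72),down(TH+np.pi/2+ph)))
E
```

```text
tape jig [109.7 157.3  66. ] pink [ 26.2 207.6  32. ]
10.5333
-0.285 [-58.65851167 106.01991982] [-5.11049708e-01  1.34439410e-01  2.02485989e+00 -4.44089210e-16
  9.82293358e-01  1.14004295e+00]
0.5 [-80.19001269  55.99100627] [-0.47859857  0.26242204  1.87310708  0.          1.00606353  0.38749409]
1.57 [-44.04936116  -6.97210891] [-3.55181291e-01  3.61248071e-01  1.74626944e+00 -4.44089210e-16
  1.03407514e+00 -5.59088637e-01]
```

View pics/w3.png

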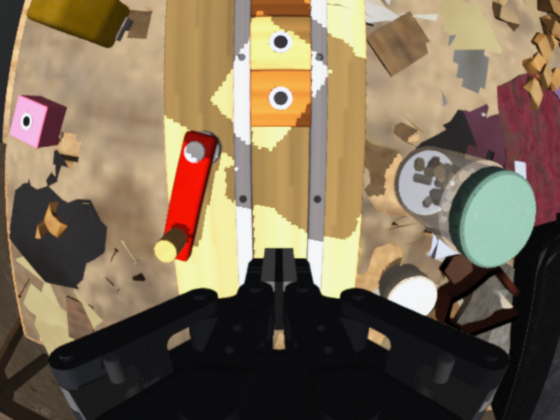

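View pics/top2.png

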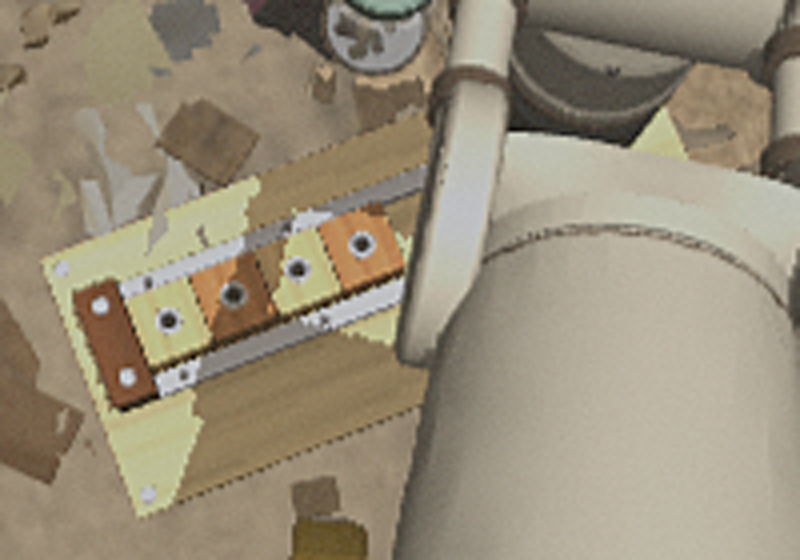

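The row is home: in the top view the front block meets the stop at about (135,305). The bar is still open, with the knob at (165,248) in the wrist view. Next I'll go round to the outer side of the knob.

```bash
cat >> h.py <<'E'
def K(ph,s,z=72,dr=0):
    k=np.array([-9-62*np.cos(ph),55-62*np.sin(ph)]);t=np.array([np.sin(ph),-np.cos(ph)])
    return W(*(k-s*t),z),down(TH+np.pi/2+ph)
E
python3 - <<'E'
from cell import manip
from h import *
p,q=K(-.285,38,135);manip.move_linear(p,q,vel=55)
p,q=K(-.285,38,72);manip.move_linear(p,q,vel=150)
print(Jg(manip.current_position()),manip.current_force(),manip.current_clock())
p=manip.current_position();o=manip.current_orientation();w=manip.capture('wrist');w['p']=p;w['o']=o
cv2.imwrite('pics/w4.png',w['frame'][...,::-1]);pickle.dump(w,open('c4.pkl','wb'))
E
```

```text
[-58.  108.6  72.4] [0.1505568  0.05841373 0.34225561] 13.225
```

View pics/w4.png

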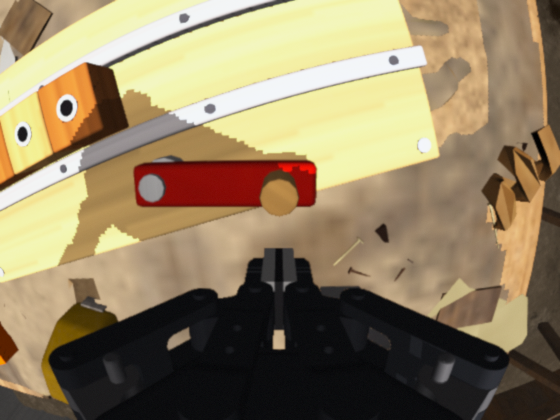

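The knob at (279,195) lines up with the fingertips at column 280, so I'll sweep it round the arc.

```bash
python3 - <<'E'
from cell import manip
from h import *
def rep(s,ph):
    f=manip.current_force(); a=RJ.T@f[:2]; t=np.array([np.sin(ph),-np.cos(ph)]); r=np.array([-np.cos(ph),-np.sin(ph)])
    print(s,Jg(manip.current_position()),'Ft %.1f Fr %.1f Fz %.1f'%(a@t,a@r,f[2]),round(manip.current_clock(),2)); return a@t
p,q=K(-.285,22);manip.move_linear(p,q,vel=60);rep('app',-.285)
for ph in np.linspace(-.285,1.40,13):
    p,q=K(ph,19);manip.move_linear(p,q,vel=45);F=rep(round(ph,2),ph)
    if F<-15: print('stop');break
p=manip.current_position();o=manip.current_orientation();w=manip.capture('wrist');w['p']=p;w['o']=o
cv2.imwrite('pics/w5.png',w['frame'][...,::-1])
E
```

```text
app [-62.6  93.   72.4] Ft 0.1 Fr -0.5 Fz 0.6 13.69
-0.28 [-63.1  90.7  71.9] Ft 0.4 Fr -0.2 Fz -1.1 13.94
-0.14 [-67.6  82.8  71.9] Ft -0.2 Fr 0.5 Fz -0.1 14.29
-0.0 [-70.8  74.4  71.9] Ft 0.4 Fr -0.4 Fz -0.7 14.64
0.14 [-72.9  65.6  72. ] Ft 0.1 Fr -0.2 Fz -0.3 14.99
0.28 [-73.7  56.5  72. ] Ft 0.3 Fr -0.5 Fz -0.1 15.34
0.42 [-73.3  47.4  72. ] Ft 0.1 Fr 0.3 Fz 0.4 15.69
0.56 [-71.6  38.5  72. ] Ft 0.3 Fr -0.7 Fz 0.4 16.04
0.7 [-68.7  29.9  72. ] Ft -0.0 Fr -0.1 Fz 0.1 16.39
0.84 [-64.6  21.8  72. ] Ft -0.8 Fr -0.3 Fz -0.1 16.74
0.98 [-59.4  14.3  72. ] Ft -0.2 Fr 0.1 Fz -0.8 17.09
1.12 [-53.2   7.6  72. ] Ft 0.5 Fr -0.5 Fz -0.4 17.44
1.26 [-46.2   1.9  72. ] Ft -0.2 Fr -0.2 Fz -0.3 17.79
1.4 [-38.4  -2.8  72. ] Ft -1.0 Fr -0.4 Fz -0.1 18.14
```

View pics/w5.png

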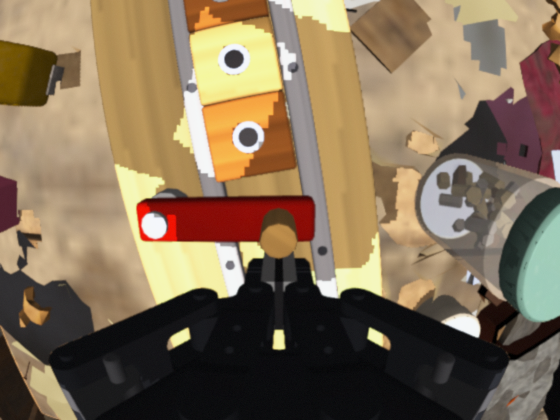

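The bar has turned with the fingertips: knob at (280,238), bar nearly parallel to the rear face of block 4. I'll finish against its stop in small steps and watch the force.

```bash
python3 - <<'E'
from cell import manip
from h import *
def rep(s,ph):
    f=manip.current_force(); a=RJ.T@f[:2]; t=np.array([np.sin(ph),-np.cos(ph)])
    print(s,Jg(manip.current_position()),'Ft %.1f Fz %.1f'%(a@t,f[2]),round(manip.current_clock(),2)); return a@t
p,q=K(1.5,19);manip.move_linear(p,q,vel=40);rep(1.5,1.5)
p,q=K(1.57,19);manip.move_linear(p,q,vel=30);F=rep(1.57,1.57)
for s in np.arange(18.3,13,-0.7):
    if F<-6: break
    p,q=K(1.57,s);manip.move_linear(p,q,vel=20);F=rep(s,1.57)
p,q=K(1.57,45);manip.move_linear(p,q,vel=120)
p,q=K(1.57,70,200);manip.move_linear(p,q,vel=250);rep('clear',1.57)
p=manip.current_position();o=manip.current_orientation();w=manip.capture('wrist');w['p']=p;w['o']=o
cv2.imwrite('pics/w6.png',w['frame'][...,::-1]);pickle.dump(w,open('c6.pkl','wb'))
E
```

```text
1.5 [-32.5  -5.4  72. ] Ft -0.0 Fz 0.3 18.5
1.57 [-28.2  -6.9  72. ] Ft -0.3 Fz -0.5 18.8
18.3 [-28.   -7.   72.1] Ft -3.7 Fz -1.2 19.05
17.6 [-27.9  -7.   72.1] Ft -5.9 Fz -2.0 19.3
16.900000000000002 [-27.8  -7.   72.1] Ft -8.2 Fz -2.7 19.55
clear [-78.   -6.3 198.5] Ft 0.5 Fz -0.6 20.61
```

View pics/w6.png

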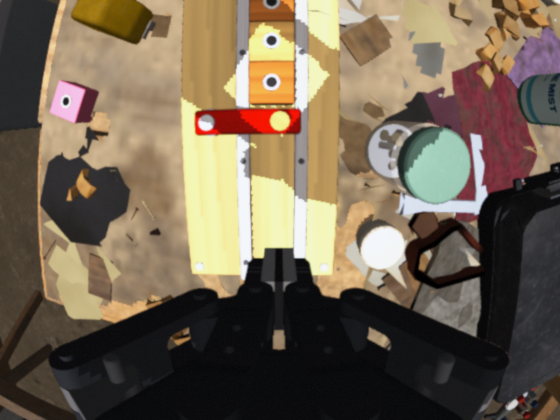

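The bar now lies across the channel, from pivot (206,122) to knob (280,121), just behind block 4. I'll back away and check it with the fixed cameras.

```bash
python3 - <<'E'
from cell import manip
from h import *
p=manip.current_position();manip.move_linear([p[0],p[1],270],vel=250)
manip.move_j([1.054,0.158,1.597,0,1.386,-0.21])
print(manip.current_clock(),manip.current_position())
d={n:manip.capture(n) for n in('top','scene')};pickle.dump(d,open('c7.pkl','wb'))
cv2.imwrite('pics/topF.png',cv2.resize(d['top']['frame'][135:295,210:410,::-1],None,fx=3.75,fy=3.75,interpolation=cv2.INTER_CUBIC))
cv2.imwrite('pics/scF.png',cv2.resize(d['scene']['frame'][155:305,220:420,::-1],None,fx=4,fy=4,interpolation=cv2.INTER_CUBIC))
E
```

```text
23.8167 [174.43789402 548.00140542 256.51169572]
```

View pics/topF.png

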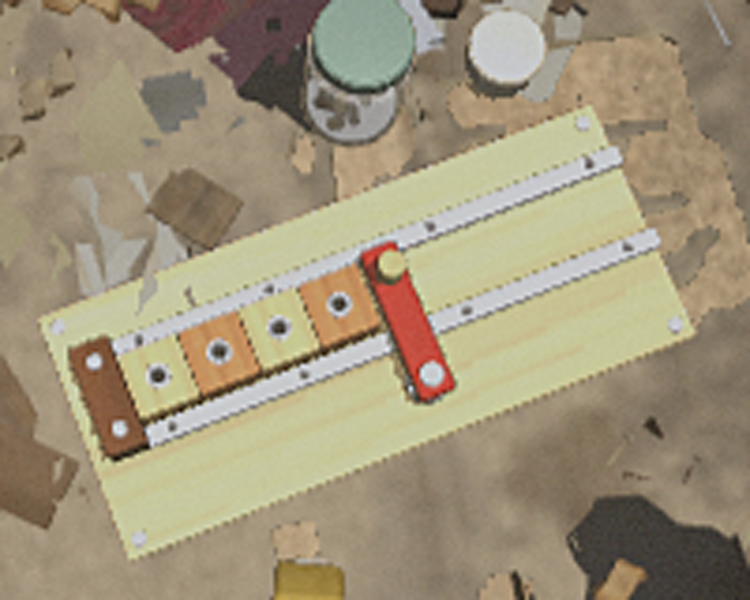

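View pics/scF.png

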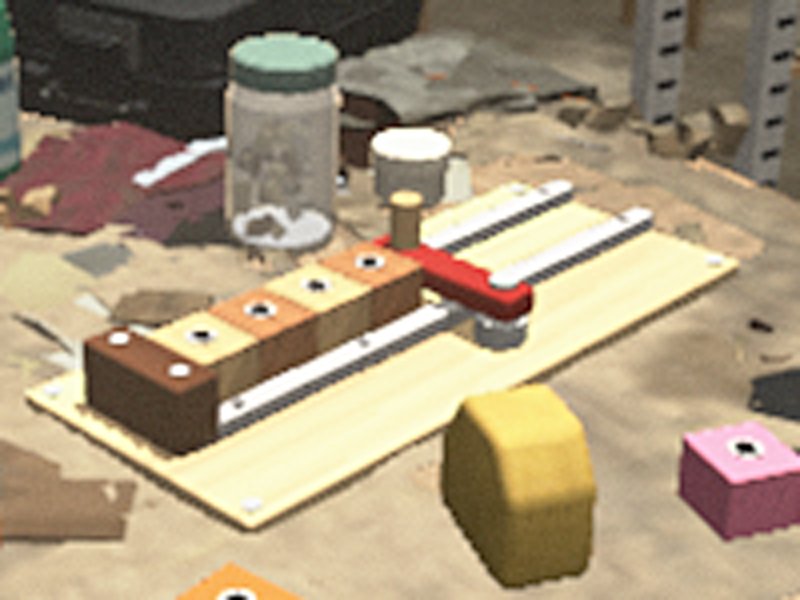

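```bash
python3 - <<'E'
from cell import manip
from h import *
d=pickle.load(open('c7.pkl','rb'))
tz=lambda u,v:((u+.5)/3.75-.5+210,(v+.5)/3.75-.5+135)
sz=lambda u,v:((u+.5)/4-.5+220,(v+.5)/4-.5+155)
R={}
for n,a,b in [('b1',(157,375),(200,336)),('b2',(219,351),(260,311)),('b3',(279,327),(316,286)),('b4',(339,303),(369,263)),('knob',(391,266),(406,200)),('piv',(432,373),(503,278))]:
    p,r=tri([ray(d['top'],tz(*a)),ray(d['scene'],sz(*b))]);R[n]=Jg(p);print(n,Jg(p),np.round(r,1))
k=R['knob']-R['piv'];print('latch',np.arctan2(-k[1],-k[0]))
c0=pickle.load(open('c0.pkl','rb'))
a=c0['top']['frame'].astype(int);b=d['top']['frame'].astype(int)
D=np.abs(a-b).max(2)>60
for n,(x0,y0,x1,y1) in dict(jar=(285,125,325,175),pot=(333,136,357,162),tape=(278,280,306,325)).items(): print(n,'changed px',D[y0:y1,x0:x1].sum())
manip.close_job()
E
```

```text
b1 [1.337e+02 1.000e-01 4.530e+01] [0.3 0.3]
b2 [97.   0.1 44.5] [0.4 0.4]
b3 [61.1 -0.  44.7] [0.3 0.3]
b4 [24.9 -0.3 44.3] [0.3 0.3]
knob [-6.5 -5.4 65.9] [0.6 0.6]
piv [-7.6 55.1 44.6] [0.6 0.6]
latch 1.588976141867875
jar changed px 1
pot changed px 0
tape changed px 6
the job is handed in; nothing more can be done
```

The row is home against the end stop, the turn button is shut across the channel behind it, and the job is handed in. With the fingers shut, I pushed the rearmost block about 55 mm along the channel until the force rose at the stop. I then swept the knob round its arc to its end stop, and nothing was gripped or lifted.

Last checks, from the two fixed cameras just before hand-in at about 24 s:
- **Blocks:** the centres measured jig x = 133.7, 97.0, 61.1 and 24.9 mm, against 132, 96, 60 and 24 nominal. All lay within 0.3 mm of the channel's middle line. The tops measured z = 44 to 45 mm, against 44 for a block lying flat.
- **Turn button:** it measured about 1.59 rad, against its 1.57 stop.
- **Surroundings:** the jar, pot and tape measure showed no visible movement, and the arm was back at its starting pose, clear of everything.

No check failed. The 1 to 2 mm differences, including the front block reading 1.7 mm past home and the pivot reading 1.4 mm off, are within the 2 mm calibration error. The wrist camera on its own put the pivot and knob heights about 4 mm lower than the fixed cameras did. I therefore used the combined views and confirmed contact by force.

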